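Two-hand start of the boring machine

TASK

Push the pale wooden blank along its channel with a fingertip, without lifting it, until it is fully home against the boring machine's stop plate. Then start the machine: with one fingertip on each of the two small round keys of the control box, press both together, hold both fully down for at least two seconds, and let both come up again. Do not press the larger mushroom stop knob, and leave the tools and other things on the bench where they are.

Things in the scene. Friction and masses are not known exactly. Their poses are not given: they have to be found in the camera images.
- borer: small horizontal boring machine bolted to the bench. Origin: on the bench surface under the middle of the stop plate's face. +y points from the channel's open end to the stop, z is up. The stop is an upright steel plate 110 mm wide, 75 mm tall, its face at y = 0; behind it, y = 14 to 205 mm, a green motor rises to 127 mm
- channel_mouth (a point): middle of the channel's open end, on the bed plate's top, 10 mm above the bench; axes as the borer's. From here the straight channel, 48 mm wide between two steel rails, runs 250 mm along +y to the stop. Rails: 12 mm wide, tops 22 mm above the bench. The bed plate is 110 mm wide
- blank: loose pale wooden block, 44 mm (x) by 110 mm (y, along the channel) by 40 mm tall, about 0.13 kg, lying in the channel; its top is 50 mm above the bench, 28 mm above the rails. Origin: centre of its underside. Slides with 1 to 2 N. Starts 35 to 80 mm short of the stop; fully home its origin is at y = -55 mm in the borer's frame
- control: grey control box fixed to the bench, 140 mm (x) by 170 mm (y) by 45 mm tall. Origin: centre of its underside. On its top are two equal small round black keys, side by side along y, 60 mm apart between centres, at x = -30 mm, y = +30 and -30 mm; and behind them at x = +38 mm, y = 0 a larger black mushroom knob, the stop knob
- key_left_top (a point): middle of the upper face of the key at the box's +y side (the robot's left): flat round black key, 28 mm across, top 69 mm above the bench when up, in an aluminium collar 44 mm across whose top is 57 mm above the bench. Moves with the key
- key_right_top (a point): the same for the equal key at the box's -y side (the robot's right)
- key_left (a joint): how far the left key is pressed down, in m: 0 up, 0.008 fully down; anything over 0.006 counts as fully down. Spring return: about 1.2 N to start, 4 N fully down
- key_right (a joint): the same for the right key
- stop_knob_top (a point): middle of the top of the mushroom stop knob, 40 mm across, top 81 mm above the bench: not to be pressed
- stop_knob (a joint): how far the stop knob is pressed, in m: 0 up, 0.006 fully down
- glue: closed white glue bottle standing, 54 mm across, 150 mm tall; origin: centre of its underside. Leave it alone
- screw_tin: closed steel tin standing, 68 mm across, 70 mm tall; origin: centre of its underside. Leave it alone
- screwdriver: screwdriver with a yellow handle lying on the bench, about 200 mm long along its x axis. Leave it alone
- wrench: steel spanner lying on the bench, about 175 mm long along its x axis. Leave it alone
- offcut: small offcut of brown wood lying on the bench, 90 x 35 x 22 mm (x, y, z); origin: centre of its underside. Leave it alone
- tape: yellow tape-measure case, 70 x 36 x 60 mm (x, y, z); origin: centre of its underside. Leave it alone
- hammer: hammer with a wooden handle lying on the bench, about 260 mm long along its x axis. Leave it alone

How it is judged (in metres and radians):
On the way, in this order (a step that is already met when the one before it is completed fails the run):
1. the blank is home against the stop, flat in the channel (y of blank in the frame of borer above -0.0585 m and z of blank in the frame of borer below 0.014 m and x of blank in the frame of borer between -0.006 and 0.006 m), for 0.2 s.
2. both keys are held fully down together by the fingers for two seconds, the blank still home (all of step 1 and value of joint each of key_left, key_right above 0.006 m and contact force between the fingers and control above 3 N), for 1.9 s.
At the end, for the whole second after the job is handed in: the blank lies flat in the channel, within 3.5 mm of the stop and at rest; both keys are up again (within 1 mm) after being held fully down together (over 6 mm) for 2 s; the stop knob is up (all of step 1 and linear speed of blank below 0.01 m/s and value of joint each of key_left, key_right below 0.001 m and value of joint stop_knob below 0.002 m); the robot touches nothing.
It fails at once if the blank is lifted more than 8 mm off the bed or tipped (z of blank in the frame of borer above 0.018 m or angle between blank's own z axis and vertical above 0.2 rad).
It fails at once if one key is pressed fully down while the other is up ((value of joint key_left above 0.006 m and value of joint key_right below 0.0015 m) or (value of joint key_right above 0.006 m and value of joint key_left below 0.0015 m)).
It fails at once if a key is pressed while the blank is not yet home (value of joint any of key_left, key_right above 0.004 m and y of blank in the frame of borer below -0.0605 m).
It fails at once if the stop knob is pressed (value of joint stop_knob above 0.003 m).
It fails at once if a bystander is moved more than 30 mm (distance of any of glue, screw_tin, screwdriver, wrench, offcut, tape, hammer from where it was at the start of the episode above 0.03 m).
It also fails if it takes over 51 s, if anything falls off the work surface, if the arm or the gripper's body presses on something with over 40 N, if the wrist force passes 120 N, or if a joint passes its speed limit or range.

ROBOT

A 6-joint arm with a two-finger parallel gripper is mounted at the origin on the work surface. World frame = base frame: x ahead of the robot, y to its left, z up, the work surface at z = 0. Lengths are in m, angles in degrees, forces in N, time in s.
With the tool pointing down it reaches from about 0.4 to 0.825 m from the base axis. Payload 7 kg.
Tool frame: the origin (TCP) lies at the very end of the fingers, on their centre line; the grasp point (between the pads) lies 19 mm behind it; z points along the fingers, y is the line along which they close (so a half turn about z gives the same grasp; the last joint's range is limited). The gripper opens to 88 mm and grips with 3 to 60 N. Pads are 19 mm wide; open, the fingers measure 130 mm over their backs; the gripper's body (78 mm by 193 mm) begins 47 mm behind the grasp point.
Start: joints at [-47.894, 20.546, 0.682, 0, -70.136, -16.507], TCP at [0.292, -0.609, 0.227] pointing down, gripper open.
Joint ranges: [-176.03, 176.03], [-82.01, 121.73], [-58.28, 71.71], [-173.87, 95.51], [-174.79, -0.11], [-173.66, 173.66]. Speed limits (degrees/s): [136.94, 136.94, 172.46, 180, 180, 180].

INTERFACE

Orientations are given as [roll, pitch, yaw] about the fixed x, y, z axes, in that order (R = Rz(yaw) Ry(pitch) Rx(roll)).
In Python, from plant import get_state, capture, close_job, regions_of gives the robot as it stands.
- The arm moves only by the tool jog_arm, never from a script. Its argument "moves" is a list of rows, each a list of 3 entries, a list of its own where there are three numbers: the shift along the tool's x, y, z in cm, then the turn about the tool's z in degrees, then the finger opening in cm, from 0 to 8.76. A call has 1 to 12 rows; each row shifts and turns the commanded pose from where the row before left it, along the tool's axes as they then stand; what a row does not reach is not made up. A row lasts 1/8 s, in which the tool goes at most 62.5 mm and 10.7 degrees, less where a joint would pass 70% of its speed; a pose out of reach is approached as far as the arm can. A call is refused whole if a number of a shift passes 6.25 or a number of a turn 10.7, either way. A call with a gripper value outside its range is refused whole. The fingers move at their own pace and stop on an object; "newtons" is the grip in N (left out, the last holds). Time passes only in rows, so rows that do not move let the fingers close. It gives the time, the measured TCP pose, the force, the opening and the grip force at its end, in the units of the state.
- get_state(): the state, without advancing time (a new reading comes with each control period).
- capture(name): name is "side" or "top"; returns a dict with "pixels" (420x560x3 uint8, blue, green, red), "mtx" (3x3 intrinsics, pixels), "k1" (the pictures are not rectified: a ray, as slopes to the right and down, at radius r is drawn at 1 + k1 r^2 times it, then the intrinsics apply), "world_from_camera" (4x4, takes a point from camera to world coordinates). Camera axes: x right, y down, z forward; pixel columns grow to the right and rows downward; lengths in m; the calibration is good to about 2 mm. A picture is of the moment at which its call begins. There is no depth.
- close_job(): hands the job in; it is judged then, once.
Trained networks look in a picture, given as the dict that the camera call returned (one of the last four; its "shot" number tells which), for a name from the list of things; names that differ only in an ending like _2 or _b are one class to them, and where a whole thing is asked for, a point or a joint stands for the part that bears it (a point fixed in the world has none). Each returns a list of dicts, best first, with "confidence" (0 to 1); they miss things now and then, are a little off and sometimes report something else, mostly with a low value. They report only what shows in the picture. A call takes as long as a camera call.
- regions_of(picture, thing): "pixels" (420x560 bool, what is visible of it) and "pixel" ([column, row] in pixels, amid what is visible of it).
The state is a dict: "time_s": time; "joints": joint angles; "qd": joint speeds; "joint_torque": joint torques, N m; "tcp_pos": TCP position; "eef_rot": TCP orientation; "contact_force": force on the tool from outside, world axes, zero at the start; "moment": the same for the moment, N m; "gripper_width": finger opening in m; "gripper_force": force on a finger pad.
Only numpy, scipy, OpenCV 4.12 (cv2) and the standard library are available. Lean on these libraries where they do the work, as an engineer would, in place of code of your own. Each camera call takes 0.05 s, during which the arm holds its last target. There are 200 camera calls.

## Working session

There is one attempt and no reset: what is moved stays moved. The work goes in short steps, Python scripts to look and compute and a tool call to move; the robot and the scene stay as the last step left them, time stands still between calls to the robot, and variables do not carry over. Pictures are saved under pics/ and viewed, at most 10 in all, crops included, and the job is handed in when it is done.

Besides the shell and the picture viewer there is one more tool, called after ">>>" in YAML: its name, and indented under it one key for each argument. jog_arm: Moves the arm, as the interface text tells. Its arguments: {"type":"object","properties":{"moves":{"type":"array"},"newtons":{"type":"number"}},"required":["moves"]}

```bash
mkdir -p pics; cat > h.py <<'E'
import numpy as np, cv2
from plant import get_state, capture, close_job, regions_of
def ray(p,uv):
    K=np.array(p["mtx"]);d=np.array([p["k1"],0,0,0,0],float)
    n=cv2.undistortPoints(np.array([[uv]],float),K,d)[0,0]
    T=np.array(p["world_from_camera"]);v=T[:3,:3]@np.r_[n,1];return T[:3,3],v/np.linalg.norm(v)
def atz(p,uv,z):
    o,v=ray(p,uv);return o+v*(z-o[2])/v[2]
def tri(p,a,q,b):
    o1,v1=ray(p,a);o2,v2=ray(q,b)
    s=np.linalg.lstsq(np.c_[v1,-v2],o2-o1,rcond=None)[0]
    x,y=o1+s[0]*v1,o2+s[1]*v2;return (x+y)/2,np.linalg.norm(x-y)
E
python3 - <<'E'
from h import *
np.set_printoptions(precision=3,suppress=True)
P={n:capture(n) for n in("side","top")}
for n,p in P.items():
    cv2.imwrite(f"pics/{n}0.png",p["pixels"]);print(n,np.array(p["world_from_camera"]).round(3).tolist(),p["k1"])
for t in["borer","blank","control","key_left_top","key_right_top","stop_knob_top","glue","screw_tin","screwdriver","wrench","offcut","tape","hammer"]:
    for n,p in P.items():
        print(t,n,[(np.round(r["pixel"],1).tolist(),round(r["confidence"],2),int(r["pixels"].sum()),atz(p,r["pixel"],{"blank":.05,"key_left_top":.069,"key_right_top":.069,"stop_knob_top":.081,"control":.045}.get(t,.02))) for r in regions_of(p,t)[:3]])
print(get_state())
E
```

```text
side [[-0.968, -0.191, 0.161, 0.369], [-0.25, 0.753, -0.609, 0.663], [-0.005, -0.63, -0.777, 0.927], [0.0, 0.0, 0.0, 1.0]] -0.038591686120791585
top [[-0.001, -0.992, 0.127, 0.423], [-0.999, -0.003, -0.032, 0.005], [0.033, -0.127, -0.991, 1.017], [0.0, 0.0, 0.0, 1.0]] -0.04204740409779644
borer side [([239.0, 342.6], 0.78, 10441, array([0.543, 0.287, 0.02 ])), ([358.2, 217.3], 0.19, 737, array([ 0.373, -0.061,  0.02 ]))]
borer top [([153.0, 214.5], 0.57, 8057, array([0.538, 0.268, 0.02 ]))]
blank side [([261.6, 278.2], 0.96, 1417, array([0.533, 0.16 , 0.05 ]))]
blank top [([205.6, 216.2], 0.58, 1012, array([0.531, 0.137, 0.05 ]))]
control side [([303.4, 142.9], 0.75, 3762, array([ 0.537, -0.235,  0.045])), ([322.5, 130.6], 0.53, 112, array([ 0.501, -0.289,  0.045]))]
control top [([368.0, 215.7], 0.96, 4421, array([ 0.534, -0.246,  0.045])), ([357.6, 223.5], 0.51, 117, array([ 0.515, -0.221,  0.045])), ([400.0, 156.0], 0.5, 842, array([ 0.68 , -0.329,  0.045]))]
key_left_top side [([312.4, 146.3], 0.46, 100, array([ 0.51 , -0.204,  0.069]))]
key_left_top top [([357.0, 224.0], 0.55, 1
[... 1549 characters left out ...]
.242, 0.02 ]))]
hammer side [([171.2, 282.3], 0.89, 1875, array([0.713, 0.197, 0.02 ])), ([391.6, 152.0], 0.19, 564, array([ 0.325, -0.283,  0.02 ]))]
hammer top [([189.6, 142.0], 0.89, 1296, array([0.718, 0.185, 0.02 ]))]
{'time_s': 1.4, 'joints': array([-47.892,  20.547,   0.68 ,  -0.002, -70.135, -16.506]), 'qd': array([ 0.033,  0.083,  0.019, -0.039,  0.09 , -0.017]), 'joint_torque': array([ -0.004, -58.239,  29.33 ,   7.002,   0.012,  -0.   ]), 'tcp_pos': array([ 0.292, -0.609,  0.227]), 'eef_rot': array([ 179.998,    0.001, -154.399]), 'contact_force': array([ 0.734,  0.125, -1.133]), 'moment': array([-0.018,  0.009,  0.006]), 'gripper_force': 0.0, 'gripper_width': 0.08780599521200236}
```

```bash
python3 - <<'E'
import cv2
for n in("side","top"):
    p=cv2.imread(f"pics/{n}0.png");cv2.imwrite(f"pics/{n}0b.png",cv2.resize(p,(800,600),interpolation=cv2.INTER_CUBIC))
E
```

```text
(no output)
```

View pics/side0b.png

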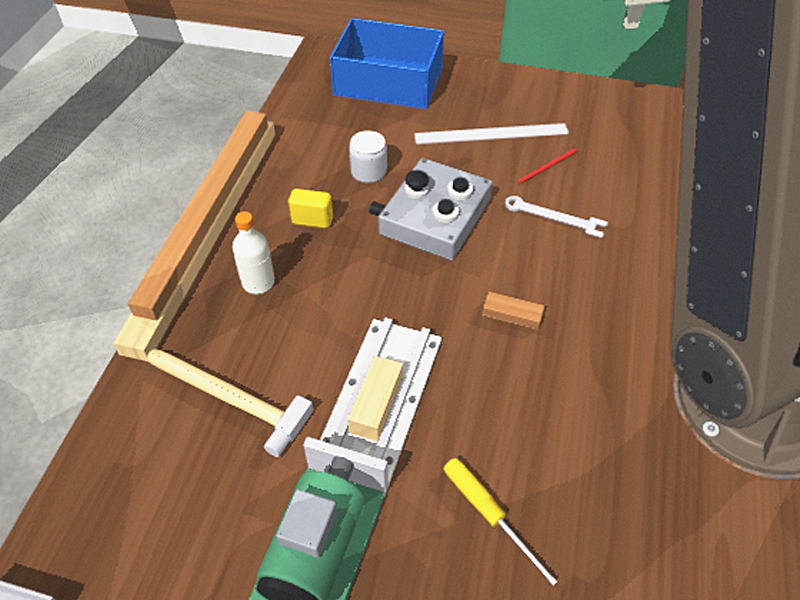

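View pics/top0b.png

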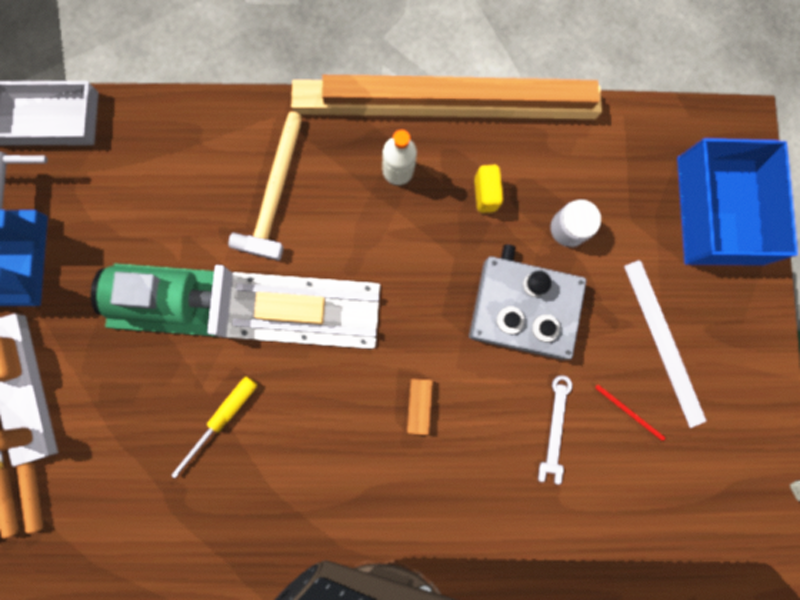

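The side view shows the blank at (375,398), the box with keys at (460,187) and (445,211), and the knob at (417,182). The top view shows the blank at (290,307), keys at (512,320) and (548,328), and the knob at (540,283). All pixels are in the 800x600 pictures and agree with the networks. Next I'll measure the axes and heights.

```bash
python3 - <<'E'
from h import *
np.set_printoptions(precision=4,suppress=True)
s,t=capture("side"),capture("top")
for n in["key_left_top","key_right_top","stop_knob_top","blank","control"]:
    a,b=regions_of(s,n),regions_of(t,n)
    if a and b: print(n,a[0]["pixel"],b[0]["pixel"],*tri(s,a[0]["pixel"],t,b[0]["pixel"]))
    if n in("blank","control"):
        for p,r in((s,a),(t,b)):
            if r:
                c,_=cv2.findContours(r[0]["pixels"].astype(np.uint8),0,2);c=max(c,key=cv2.contourArea)
                q=cv2.boxPoints(cv2.minAreaRect(c));z=.05 if n=="blank" else .045
                print(n,q.round(1).tolist(),"\n",np.array([atz(p,u,z) for u in q]))
print("hand corners, keys:")
f=.7
for nm,a,b in[("kl",(446,208),(512,319)),("kr",(461,185),(548,327)),("knob",(417,179),(540,282))]:
    print(nm,*tri(s,np.array(a)*f,t,np.array(b)*f))
for u in[(381,284),(376,348),(237,273),(230,337)]: print("bed top",atz(t,np.array(u)*f,.01))
for u in[(381,320),(442,338)]: print("bed side mouth",atz(s,np.array(u)*f,.01))
g=t["pixels"][170:260,140:280];cv2.imwrite("pics/bed.png",cv2.resize(g,None,fx=5.5,fy=5.5,interpolation=cv2.INTER_CUBIC))
E
```

```text
key_left_top [288.8, 127.8] [358.4, 222.8] [ 0.5375 -0.2002  0.1214] 0.056899705176776234
stop_knob_top [291.0, 126.3] [374.9, 199.5] [ 0.5713 -0.2565  0.0716] 0.00533973348955276
blank [259.3, 277.1] [202.9, 216.4] [0.5373 0.1469 0.0305] 0.009520399517854477
blank [[239.60000610351562, 300.0], [261.79998779296875, 245.89999389648438], [285.79998779296875, 255.8000030517578], [263.6000061035156, 309.79998779296875]] 
 [[0.5611 0.2161 0.05  ]
 [0.5534 0.0857 0.05  ]
 [0.5    0.0969 0.05  ]
 [0.5114 0.2248 0.05  ]]
blank [[178.10000610351562, 223.1999969482422], [179.60000610351562, 203.3000030517578], [228.1999969482422, 207.0], [226.6999969482422, 227.0]] 
 [[0.5143 0.2007 0.05  ]
 [0.5611 0.1985 0.05  ]
 [0.5527 0.0848 0.05  ]
 [0.5058 0.0877 0.05  ]]
control [305.8, 144.8] [366.6, 213.9] [ 0.5368 -0.2476  0.0274] 0.006507083305334394
control [[254.10000610351562, 158.8000030517578], [275.79998779296875, 100.5], [346.20001220703125, 126.69999694824219], [324.5, 185.0]] 
 [[ 0.6387 -0.1536  0.045 ]
 [ 0.6422 -0.3725  0.045 ]
 [ 0.4462 -0.3178  0.045 ]
 [ 0.4615 -0.1135  0.045 ]]
control [[326.5, 236.8000030517578], [341.5, 167.60000610351562], [414.3999938964844, 183.5], [399.29998779296875, 252.6999969482422]] 
 [[ 0.4834 -0.146   0.045 ]
 [ 0.65   -0.1852  0.045 ]
 [ 0.6124 -0.3621  0.045 ]
 [ 0.446  -0.3186  0.045 ]]
hand corners, keys:
kl [ 0.5138 -0.2202  0.0555] 0.0015132377144928286
kr [ 0.5002 -0.2789  0.058 ] 0.0019445546643949425
knob [ 0.5741 -0.2654  0.0671] 0.0005130477846924815
bed top [ 0.5787 -0.0057  0.01  ]
bed top [0.4691 0.0026 0.01  ]
bed top [0.5968 0.2408 0.01  ]
bed top [0.4873 0.249  0.01  ]
bed side mouth [ 0.567 -0.     0.01 ]
bed side mouth [0.4681 0.0102 0.01  ]
```

View pics/bed.png

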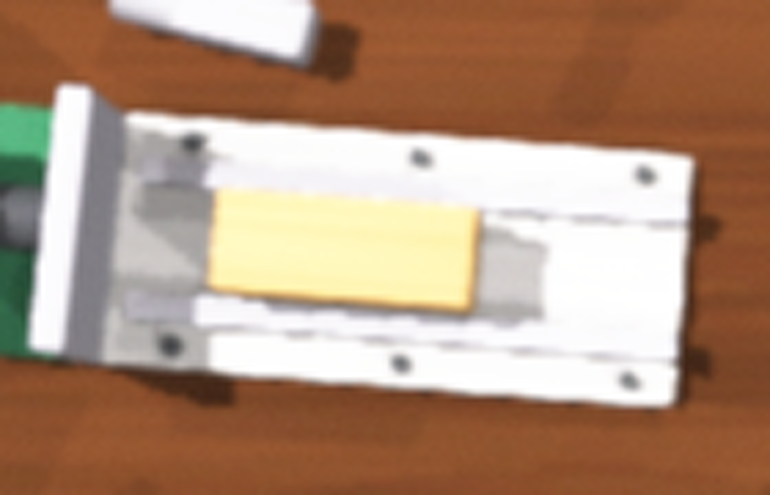

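The crop confirms the channel. The blank spans (208..478, 190..308), the mouth edge runs from (693,157) to (678,407), and the stop face is at the left near x=105. The channel axis is about 4.2° clockwise of +y, and the blank is about 50 mm short. I'm moving over the channel behind the blank.

>>> jog_arm:
  moves:
    - [[-4.02,3.88,0],0,0]
    - [[-4.02,3.88,0],0,0]
    - [[-4.02,3.88,0],0,0]
    - [[-4.02,3.88,0],0,0]
    - [[-4.02,3.88,0],0,0]
    - [[-4.02,3.88,0],0,0]
    - [[-4.02,3.88,0],0,0]
    - [[-4.02,3.88,0],0,0]
    - [[-4.02,3.88,0],0,0]
    - [[-4.02,3.88,0],0,0]
    - [[-4.02,3.88,0],0,0]
    - [[-4.02,3.88,0],0,0]
  newtons: 10

```text
time_s: 3.5
tcp_pos: [0.526, 0.0215, 0.227]
eef_rot: [-180.0, 0.1, -154.4]
contact_force: [2.0, -0.9, 0.9]
gripper_width: 0.0003
gripper_force: 0.0
```

>>> jog_arm:
  moves:
    - [[0,0,1],-10.03,0]
    - [[0,0,2],-10.03,0]
    - [[0,0,2],-10.03,0]
    - [[0,0,2],-10.03,0]
    - [[0,0,2],-10.03,0]
    - [[0,0,2],-10.03,0]
    - [[0,0,0],0,0]
    - [[0,0,0],0,0]

```text
time_s: 4.5
tcp_pos: [0.526, 0.0197, 0.1174]
eef_rot: [-180.0, 0.0, -94.4]
contact_force: [0.4, -0.7, 0.6]
gripper_width: 0.0006
gripper_force: 0.0
```

>>> jog_arm:
  moves:
    - [[0,0,3.5],0,0]
    - [[0,0,3.5],0,0]
    - [[0,0,1.5],0,0]
    - [[0,0,0],0,0]
    - [[0,0,0],0,0]

```text
time_s: 5.12
tcp_pos: [0.5265, 0.0199, 0.0329]
eef_rot: [-179.9, 0.0, -94.2]
contact_force: [0.0, -0.4, -0.2]
gripper_width: 0.0005
gripper_force: 0.0
```

```bash
python3 - <<'E'
from h import *
s,t=capture("side"),capture("top")
a=s["pixels"][180:345,190:330];b=t["pixels"][150:260,150:330]
a=cv2.resize(a,None,fx=3.5,fy=3.5,interpolation=cv2.INTER_CUBIC)
cv2.imwrite("pics/push0.png",a)
E
```

```text
(no output)
```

View pics/push0.png

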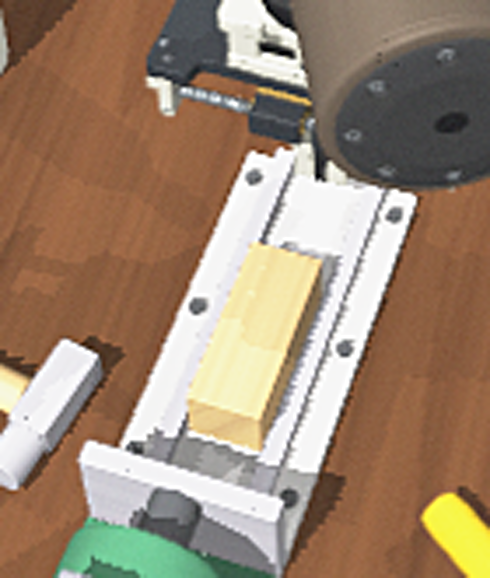

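The side crop shows the fingertips in the channel at about (310,165), behind the blank at (255,345). The way is clear, so I'm pushing.

>>> jog_arm:
  moves:
    - [[-2,0,0.2],0,0]
    - [[-2,0,0],0,0]
    - [[-0.7,0,0],0,0]
    - [[-0.5,0,0],0,0]
    - [[-0.5,0,0],0,0]
    - [[-0.5,0,0],0,0]
    - [[-0.5,0,0],0,0]
    - [[-0.5,0,0],0,0]
    - [[-0.5,0,0],0,0]
    - [[-0.5,0,0],0,0]
    - [[-0.5,0,0],0,0]

```text
time_s: 6.6
tcp_pos: [0.5319, 0.1067, 0.0295]
eef_rot: [180.0, -0.0, -94.2]
contact_force: [0.9, 0.2, -0.3]
gripper_width: 0.0005
gripper_force: 0.2
```

>>> jog_arm:
  moves:
    - [[-0.4,0,0],0,0]
    - [[-0.4,0,0],0,0]
    - [[-0.4,0,0],0,0]
    - [[-0.3,0,0],0,0]

```text
time_s: 7.1
tcp_pos: [0.533, 0.1216, 0.0296]
eef_rot: [-180.0, 0.0, -94.2]
contact_force: [-0.9, -0.9, 0.0]
gripper_width: 0.0002
gripper_force: 0.2
```

>>> jog_arm:
  moves:
    - [[-0.2,0,0],0,0]
    - [[-0.2,0,0],0,0]

```text
time_s: 7.35
tcp_pos: [0.5333, 0.1254, 0.0296]
eef_rot: [180.0, -0.0, -94.2]
contact_force: [0.7, -1.0, -0.6]
gripper_width: 0.0004
gripper_force: 0.2
```

>>> jog_arm:
  moves:
    - [[-0.2,0,0],0,0]
    - [[0,0,0],0,0]

```text
time_s: 7.6
tcp_pos: [0.5336, 0.1275, 0.0296]
eef_rot: [-180.0, 0.0, -94.2]
contact_force: [0.7, -0.4, 0.9]
gripper_width: 0.0005
gripper_force: 0.0
```

```bash
python3 - <<'E'
from h import *
s=capture("side")
a=s["pixels"][180:345,190:330]
cv2.imwrite("pics/push1.png",cv2.resize(a,None,fx=3.5,fy=3.5,interpolation=cv2.INTER_CUBIC))
print(get_state()["contact_force"])
E
```

```text
[-0.26522326  0.16693043  0.08248165]
```

View pics/push1.png

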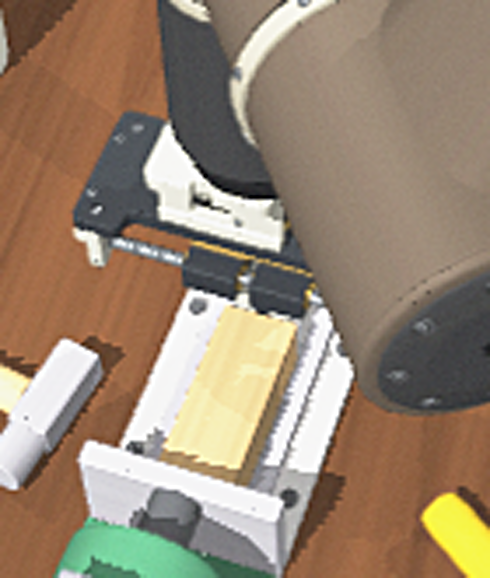

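The blank has advanced, with its front edge at about (205,465). A gap of a few mm to the plate remains, so I'm continuing in small steps until the force rises.

>>> jog_arm:
  moves:
    - [[-0.2,0,0],0,0]
    - [[-0.2,0,0],0,0]
    - [[0,0,0],0,0]

```text
time_s: 8.02
tcp_pos: [0.5338, 0.1315, 0.0296]
eef_rot: [-180.0, 0.0, -94.2]
contact_force: [-0.7, 0.8, 0.1]
gripper_width: 0.0002
gripper_force: 0.0
```

>>> jog_arm:
  moves:
    - [[-0.2,0,0],0,0]
    - [[0,0,0],0,0]

```text
time_s: 8.28
tcp_pos: [0.5338, 0.1333, 0.0296]
eef_rot: [180.0, -0.0, -94.2]
contact_force: [-0.3, -1.8, 0.5]
gripper_width: 0.0006
gripper_force: 0.7
```

>>> jog_arm:
  moves:
    - [[-0.2,0,0],0,0]
    - [[0,0,0],0,0]

```text
time_s: 8.52
tcp_pos: [0.5335, 0.1333, 0.0296]
eef_rot: [179.9, -0.2, -94.2]
contact_force: [2.5, -11.2, 3.3]
gripper_width: 0.0007
gripper_force: 5.2
```

The force reached 11 N with the TCP stalled at y = 0.1333, so the blank is home. I'm backing off and rising, then looking again.

>>> jog_arm:
  moves:
    - [[1,0,0],0,0]
    - [[3,0,0],0,0]
    - [[4,0,0],0,0]
    - [[3,0,-4],0,0]
    - [[3,0,-4.5],0,3.9]
    - [[0,0,-5],0,3.9]
    - [[0,0,-5],0,3.9]
    - [[0,0,0],0,3.9]

```text
time_s: 9.52
tcp_pos: [0.5261, -0.0039, 0.219]
eef_rot: [-179.5, 0.2, -94.2]
contact_force: [0.1, 1.1, -0.9]
gripper_width: 0.0348
gripper_force: 0.0
```

```bash
python3 - <<'E'
from h import *
s,t=capture("side"),capture("top")
a=s["pixels"][200:345,190:330];b=s["pixels"][95:195,245:355]
c=t["pixels"][170:260,320:420]
R=lambda x,h:cv2.resize(x,(int(x.shape[1]*h/x.shape[0]),h),interpolation=cv2.INTER_CUBIC)
k=R(a,270)
top=np.hstack([k,R(t["pixels"][170:260,140:260],270)])
bot=np.hstack([R(b,300),R(c,300)])
W=max(top.shape[1],bot.shape[1]);pad=lambda x:np.pad(x,((0,0),(0,W-x.shape[1]),(0,0)))
print([x.shape for x in(k,top,R(b,300),bot)])
cv2.imwrite("pics/home.png",np.vstack([pad(top),pad(bot)]))
for n in["key_left_top","key_right_top","stop_knob_top","control"]:
    for p in(s,t): print(n,[(np.round(r["pixel"],1).tolist(),round(r["confidence"],2),int(r["pixels"].sum())) for r in regions_of(p,n)[:3]])
E
```

```text
[(270, 260, 3), (270, 620, 3), (300, 330, 3), (300, 663, 3)]
key_left_top []
key_left_top [([357.1, 223.3], 0.64, 118)]
key_right_top []
key_right_top []
stop_knob_top [([304.7, 159.6], 0.28, 1572)]
stop_knob_top [([374.1, 200.0], 0.6, 224)]
control [([304.8, 160.7], 0.78, 1535)]
control [([368.0, 215.7], 0.72, 4304)]
```

View pics/home.png

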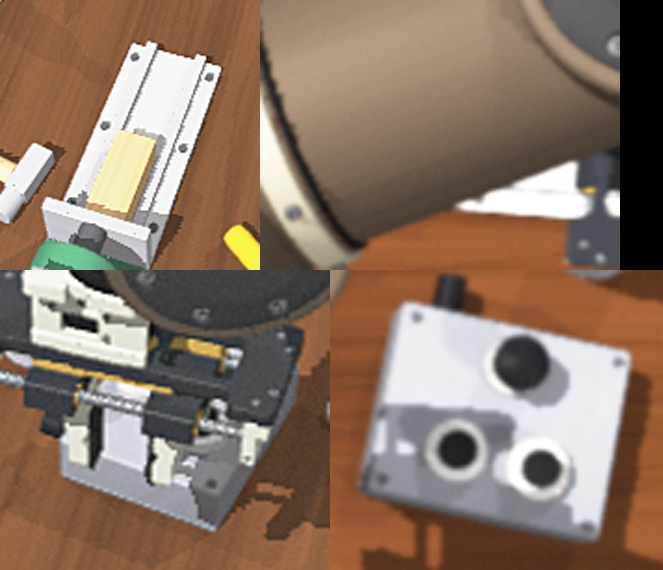

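The blank sits at the stop. The dark strip near the plate is the plate's shadow on its top. In the top crop the keys are at about (458,450) and (541,467), and the knob at (522,363). I'll check these numerically.

```bash
python3 - <<'E'
from h import *
np.set_printoptions(precision=4,suppress=True)
s,t=capture("side"),capture("top")
print("rear now",atz(s,(265.4,271.6),.05),"rear before",atz(s,(273.4,251.4),.05))
print("plate top-front edge?",[atz(s,u,.075) for u in((190+44/1.857,200+200/1.857),(190+153/1.857,200+235/1.857))])
T=np.array(t["world_from_camera"])
k=[(358.4,224.0),(383.3,229.1)]
for z in(.057,.063,.069):
    a,b=[atz(t,u,z) for u in k];print(z,a,b,(a+b)/2,np.linalg.norm(a-b),np.degrees(np.arctan2(*(a-b)[:2])))
for a,b in(((312.3,146),k[0]),((322.8,128.5),k[1])): print(tri(s,a,t,b))
a,b=[atz(s,u,.069) for u in((312.3,146),(322.8,128.5))];print("side mid",(a+b)/2)
E
```

```text
rear now [0.5301 0.1431 0.05  ] rear before [0.5269 0.0928 0.05  ]
plate top-front edge? [array([0.5969, 0.2559, 0.075 ]), array([0.4834, 0.2654, 0.075 ])]
0.057 [ 0.5127 -0.2198  0.057 ] [ 0.5008 -0.2784  0.057 ] [ 0.5068 -0.2491  0.057 ] 0.05987152584121564 11.474399885357657
0.063 [ 0.5122 -0.2183  0.063 ] [ 0.5003 -0.2767  0.063 ] [ 0.5063 -0.2475  0.063 ] 0.05949717562438411 11.47439988535754
0.069 [ 0.5116 -0.2169  0.069 ] [ 0.4999 -0.2749  0.069 ] [ 0.5057 -0.2459  0.069 ] 0.05912282540755266 11.474399885357627
(array([ 0.5129, -0.2205,  0.054 ]), np.float64(0.00027610694932689994))
(array([ 0.4996, -0.2766,  0.0635]), np.float64(0.0013915484014633585))
side mid [ 0.5042 -0.2379  0.069 ]
```

The rear face has moved 50 mm to 0.143, which agrees with the fingertip, so the blank is home. The keys' midpoint is about (0.505, -0.243), with the box turned about -12°. I'm moving above it.

>>> jog_arm:
  moves:
    - [[4,0.06,0],0,3.9]
    - [[4,0.06,0],0,3.9]
    - [[4,0.06,0],0,3.9]
    - [[4,0.06,0],0,3.9]
    - [[4,0.06,0],0,3.9]
    - [[4,0.06,0],0,3.9]

```text
time_s: 10.88
tcp_pos: [0.5023, -0.2447, 0.2146]
eef_rot: [-180.0, -0.0, -94.2]
contact_force: [0.5, -0.2, 0.7]
gripper_width: 0.0389
gripper_force: 0.0
```

>>> jog_arm:
  moves:
    - [[0,0,1.5],-10.25,3.9]
    - [[0,0,1.5],-10.25,3.9]
    - [[0,0,1.5],-10.25,3.9]
    - [[0,0,1.5],-10.25,3.9]
    - [[0,0,1.5],-10.25,3.9]
    - [[0,0,1.5],-10.25,3.9]
    - [[0,0,1],-10.25,3.9]
    - [[0,0,1],-10.25,3.9]
    - [[0,0,1],0,3.9]
    - [[0,0,0],0,3.9]
    - [[0,0,0],0,3.9]

```text
time_s: 12.25
tcp_pos: [0.5027, -0.2435, 0.0948]
eef_rot: [180.0, -0.0, -12.3]
contact_force: [0.5, -0.2, 0.7]
gripper_width: 0.0389
gripper_force: 0.0
```

```bash
python3 - <<'E'
from h import *
s,t=capture("side"),capture("top")
R=lambda x,h:cv2.resize(x,(int(x.shape[1]*h/x.shape[0]),h),interpolation=cv2.INTER_CUBIC)
cv2.imwrite("pics/keys1.png",np.hstack([R(s["pixels"][95:195,245:355],400),R(t["pixels"][165:265,320:408],400)]))
st=get_state();print(st["tcp_pos"],st["eef_rot"],st["gripper_width"])
E
```

```text
[ 0.50276876 -0.24349184  0.09497767] [ 1.79999062e+02 -3.87559674e-02 -1.22924412e+01] 0.03893582237345833
```

View pics/keys1.png

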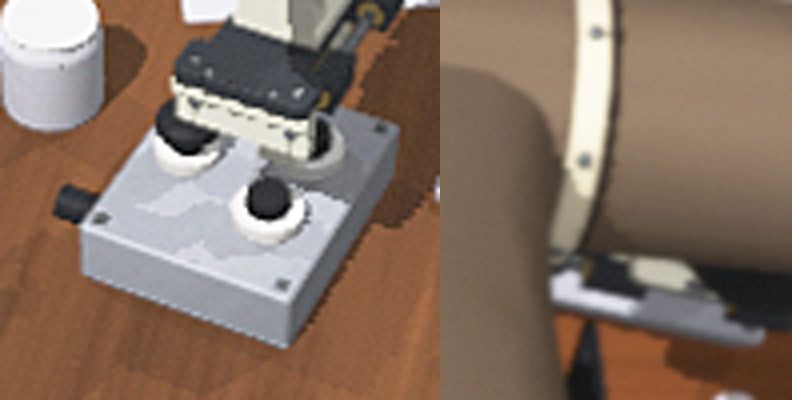

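```bash
python3 - <<'E'
from h import *
s=capture("side")
T=np.linalg.inv(np.array(s["world_from_camera"]))
d=np.array([s["k1"],0,0,0,0],float)
c=np.array([.5027,-.2435]);y=np.array([.213,.977])
for n,o,z in[("Ltip",.03,.095),("Rtip",-.03,.095),("L pressed",.03,.069),("R pressed",-.03,.069),("bodyL",.096,.161),("bodyR",-.096,.161)]:
    P=np.r_[c+o*y,z];q,_=cv2.projectPoints(P[None],T[:3,:3],T[:3,3],np.array(s["mtx"]),d)
    q=q[0,0];print(n,q.round(1),"in view",((q-[245,95])*4).round())
E
```

```text
Ltip [314.1 135.4] in view [277. 162.]
Rtip [324.4 119.9] in view [318. 100.]
L pressed [313.6 143.5] in view [274. 194.]
R pressed [323.7 128. ] in view [315. 132.]
bodyL [303.2 131.9] in view [233. 148.]
bodyR [337.3  82.1] in view [369. -52.]
```

The projected fingertips fall on both keys at about (274,194) and (315,132). That matches the picture, where the left key is at (268,195) and the right key is at (320,135), partly hidden. I'm going 2 mm forward and then down to just above the keys.

>>> jog_arm:
  moves:
    - [[0.2,0,0.8],0,3.9]
    - [[0,0,0.8],0,3.9]
    - [[0,0,0.7],0,3.9]
    - [[0,0,0],0,3.9]

```text
time_s: 12.9
tcp_pos: [0.5038, -0.2437, 0.0706]
eef_rot: [180.0, 0.1, -12.2]
contact_force: [-0.4, -0.4, 0.8]
gripper_width: 0.0388
gripper_force: 0.0
```

>>> jog_arm:
  moves:
    - [[0,0,0.3],0,3.9]
    - [[0,0,0.3],0,3.9]
    - [[0,0,0],0,3.9]

```text
time_s: 13.28
tcp_pos: [0.5047, -0.2439, 0.0658]
eef_rot: [180.0, -0.0, -12.2]
contact_force: [-0.6, 0.9, 4.5]
gripper_width: 0.0389
gripper_force: 2.2
```

```bash
python3 - <<'E'
from h import *
st=get_state();print(st["tcp_pos"],st["contact_force"],st["moment"])
E
```

```text
[ 0.50465063 -0.24390419  0.06583882] [-0.58612079  0.87730699  4.54972916] [ 0.13042389  0.50638309 -0.0218397 ]
```

The 4.5 N matches two keys each 3 mm down. I'm pressing fully and holding.

>>> jog_arm:
  moves:
    - [[0,0,0.2],0,3.9]
    - [[0,0,0.2],0,3.9]
    - [[0,0,0.15],0,3.9]
    - [[0,0,0],0,3.9]

```text
time_s: 13.78
tcp_pos: [0.5047, -0.2439, 0.0612]
eef_rot: [180.0, -0.1, -12.2]
contact_force: [-3.9, 1.8, 12.2]
gripper_width: 0.0389
gripper_force: 5.8
```

>>> jog_arm:
  moves:
    - [[0,0,0.05],0,3.9]
    - [[0,0,0],0,3.9]
    - [[0,0,0],0,3.9]
    - [[0,0,0],0,3.9]
    - [[0,0,0],0,3.9]
    - [[0,0,0],0,3.9]
    - [[0,0,0],0,3.9]
    - [[0,0,0],0,3.9]
    - [[0,0,0],0,3.9]
    - [[0,0,0],0,3.9]
    - [[0,0,0],0,3.9]
    - [[0,0,0],0,3.9]

```text
time_s: 15.28
tcp_pos: [0.5047, -0.244, 0.0612]
eef_rot: [180.0, -0.1, -12.2]
contact_force: [-4.4, 2.5, 15.6]
gripper_width: 0.0391
gripper_force: 7.7
```

>>> jog_arm:
  moves:
    - [[0,0,0],0,3.9]
    - [[0,0,0],0,3.9]
    - [[0,0,0],0,3.9]
    - [[0,0,0],0,3.9]
    - [[0,0,0],0,3.9]
    - [[0,0,0],0,3.9]
    - [[0,0,0],0,3.9]
    - [[0,0,0],0,3.9]
    - [[0,0,0],0,3.9]
    - [[0,0,0],0,3.9]

```text
time_s: 16.52
tcp_pos: [0.5047, -0.244, 0.0612]
eef_rot: [180.0, -0.1, -12.2]
contact_force: [-4.2, 2.6, 15.1]
gripper_width: 0.039
gripper_force: 7.7
```

```bash
python3 - <<'E'
from h import *
st=get_state();print(st["tcp_pos"],st["contact_force"],st["moment"],st["time_s"])
E
```

```text
[ 0.50471927 -0.24397491  0.06117767] [-4.21527437  2.58904986 15.08846604] [1.00895514 1.86240746 0.04122203] 16.525
```

>>> jog_arm:
  moves:
    - [[0,0,-1],0,3.9]
    - [[0,0,-3],0,3.9]
    - [[0,0,-5],0,3.9]
    - [[0,0,-5],0,3.9]
    - [[0,0,-3],0,3.9]
    - [[0,0,0],0,3.9]
    - [[0,0,0],0,3.9]
    - [[0,0,0],0,3.9]

```text
time_s: 17.52
tcp_pos: [0.5038, -0.2437, 0.2283]
eef_rot: [-180.0, 0.1, -12.2]
contact_force: [0.1, -0.7, -0.1]
gripper_width: 0.0388
gripper_force: 0.0
```

```bash
python3 - <<'E'
from h import *
s=capture("side")
cv2.imwrite("pics/end.png",cv2.resize(s["pixels"],(800,600),interpolation=cv2.INTER_CUBIC))
E
```

```text
(no output)
```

View pics/end.png

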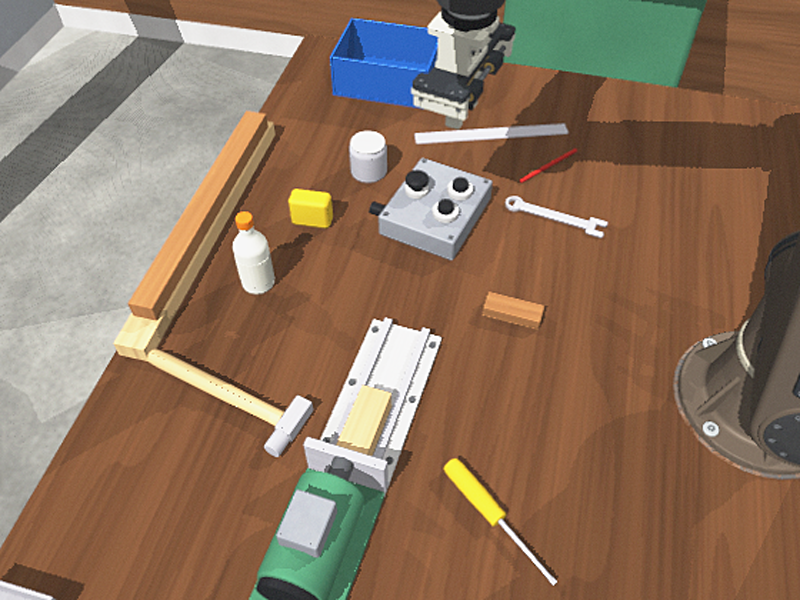

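The blank is against the plate at (365,420), and both keys are up at (460,187) and (445,210). The bystanders haven't moved and the arm is clear.

```bash
python3 -c "
from plant import close_job
print(close_job())"
```

```text
the job is handed in; nothing more can be done
None
```

I pushed the blank home against the stop, held both keys fully down for about 2.7 s and let them come up again. The stop knob and bystanders were left alone, and I handed the job in at about 18 s; no verdict came back.

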